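# Unlock the rivet press guard and hold it open

## Task

Pull the lock pin out of the swing guard of the rivet press and park it upright, pushed fully home, in the empty hole of the wooden punch block, and let go of it. Then swing the spring-loaded guard open to 45 degrees and hold it there: finish while still holding it, because it springs shut when let go. Leave the two punches in the block, the thread spool and the tape roll where they are.

Things in the scene. Friction and masses are not known exactly. Their poses are not given: they have to be found in the camera images.
- press: Grey bench rivet press, fixed, base 160 x 270 x 20 mm, column and head up to z = 0.16 m behind the guard. Origin: centre of the base's underside on the bench. Its -x axis looks to the robot side, where the guard is; +y is the hinge side.
- guard (a joint): Opening angle of the swing guard, rad: 0 = shut (across the press's front), 0.785 = 45 degrees, stop at 1.5. The hinge is vertical, at the press's +y side; the free end swings out towards the press's -x (clockwise from above) as it opens. A spring always pulls it shut (about 2.5 N at the grip post at 45 degrees). With the lock pin in place it cannot open.
- guard_grip (a point): Where to hold the guard: on the axis of an upright round dark steel post, 14 mm in diameter, on the guard's top edge, z = 0.106 to 0.150 m; this point is at z = 0.128, 125 mm from the hinge line. The guard is a framed clear panel 160 mm wide, 10 mm thick, top at z = 0.103, along the line from hinge to post; a flat steel tongue (top z = 0.085) past its free end takes the lock pin.
- guard_hinge (a point): Point on the guard's vertical hinge axis at the same height as guard_grip (z = 0.128 m); the post swings about it at radius 125 mm.
- lock_pin: Loose steel pin, 97 mm long, 0.1 to 0.2 kg, at first dropped through the guard's tongue into the latch post, 75 mm past the post. Origin: its lower tip, z up. Shaft 14 mm wide from 0 to 52 mm (foot tapered over 10 mm), flange 30 mm wide from 52 to 56 mm that rests on the part below, dark flat head from 56 to 97 mm, 16 mm thick along its x axis (grip here), 28 mm along y. Lift 60 mm to clear.
- punch_block: Wooden punch block, fixed, 70 x 200 x 66 mm, with three vertical holes 20 mm in diameter (rims chamfered 2 mm) and 58 mm deep in a row along its y axis, 65 mm apart. Origin: centre of its underside on the bench.
- free_hole (a point): Centre of the mouth of the only empty hole of the punch block, at the block's top (z = 0.066 m); any of the three holes. A thin steel ring 41 mm across, 1.5 mm high, is let in round it. The pin is home when its flange rests on the block, tip 52 mm below this point.
- punch_a: Round hole punch, 16 mm in diameter, 113 mm long, standing in one of the block's holes (55 mm stands out, up to z = 0.121). Origin: its lower end. Leave alone.
- punch_b: Round hole punch, 15 mm in diameter, 113 mm long, standing in another of the block's holes (55 mm stands out). Origin: its lower end. Leave alone.
- spool: Wooden thread spool, 45 mm in diameter, 59 mm tall, standing on the bench. Origin: centre of its underside. Leave alone.
- tape: Brown tape roll, 93 mm in diameter, 38 mm tall, flat on the bench. Origin: centre of its underside. Leave alone.
Things that resemble listed ones, but are neither listed nor needed, are in the scene too. Of the things shaped like the lock_pin, the steel one is meant.

How it is judged (in metres and radians):
On the way:
1. the lock pin stands fully home in the empty hole of the punch block, released, the guard still shut (horizontal distance between lock_pin and free_hole below 0.006 m and z of lock_pin in the frame of free_hole below -0.046 m and angle between lock_pin's own z axis and vertical below 0.12 rad and contact force between the fingers and lock_pin below 0.1 N and linear speed of lock_pin below 0.03 m/s and value of joint guard below 0.15 rad), for 0.2 s.
At the end, for the whole second after the job is handed in: The lock pin stands upright in the empty hole of the punch block (within 6 mm of its centre, tip at least 46 mm deep), released; the robot itself still holds the guard (contact over 0.5 N), at rest, open 45 degrees give or take 5 (horizontal distance between lock_pin and free_hole below 0.006 m and z of lock_pin in the frame of free_hole below -0.046 m and angle between lock_pin's own z axis and vertical below 0.12 rad and contact force between the fingers and lock_pin below 0.1 N and linear speed of lock_pin below 0.03 m/s and value of joint guard between 0.6984 and 0.8724 rad and contact force between any of the fingers, the arm and guard above 0.5 N and velocity of joint guard between -0.05 and 0.05 rad/s); the arm keeps its last pose, push and grip.
It fails at once if the first punch was disturbed (moved over 15 mm) (distance of punch_a from where it was at the start of the episode above 0.015 m).
It fails at once if the second punch was disturbed (moved over 15 mm) (distance of punch_b from where it was at the start of the episode above 0.015 m).
It fails at once if the thread spool was disturbed (moved over 25 mm) (distance of spool from where it was at the start of the episode above 0.025 m).
It fails at once if the tape roll was disturbed (moved over 25 mm) (distance of tape from where it was at the start of the episode above 0.025 m).
It also fails if it takes over 61 s, if anything falls off the work surface, if the arm or the gripper's body presses on something with over 40 N, if the wrist force passes 120 N, or if a joint passes its speed limit or range.

## Robot

A 6-joint arm with a two-finger parallel gripper is mounted at the origin on the work surface; the furniture and walls round the work are solid. World frame = base frame: x ahead of the robot, y to its left, z up, the work surface at z = 0. Lengths are in mm, angles in rad, forces in N, time in s.
With the tool pointing down it reaches from about 350 to 875 mm from the base axis. Payload 4.2 kg.
Tool frame: the origin (TCP) lies midway between the tips of the shut fingers; the grasp point (between the pads) lies 19 mm behind it (arm.tcp_to_grasp is the distance from the TCP to the grasp point, in mm); z points along the fingers, y is the line along which they close (so a half turn about z gives the same grasp; the last joint's range is limited). The gripper opens to 85 mm and grips with 20 to 120 N. Pads are 22 mm wide; open, the fingers measure 114 mm over their backs; the gripper's body (76 mm by 85 mm) begins 54 mm behind the grasp point. The pads swing forward as they close: fully open they stand 13 mm farther back than shut.
Start: joints at [1.555, 0.385, 0.008, 0, -1.194, -0.259], TCP at [169.565, 601.537, 206.712] pointing down, gripper open.
Joint ranges: [-3.14, 3.14], [-1.21, 2.06], [-1.07, 1.41], [-3.16, 2.05], [-2.99, -0.16], [-3.1, 3.1]. Speed limits (rad/s): [2.79, 2.79, 3.14, 3.14, 3.14, 3.14].

## Interface

Orientations are given as a unit quaternion [x, y, z, w].
In Python, from bench import arm, imaging, job, models gives the robot as it stands.
- The arm moves only by the tool arm_command, never from a script. Its argument "rows" is a list of rows, each an object with "grip": the opening, from 0 (shut) to 1 (fully open); "linear": the shift along the tool's x, y, z in mm, a list of three; "rot": the turn, a rotation vector about the tool's x, y, z in rad, a list of three. In form: [{"grip": grip, "linear": [tx, ty, tz], "rot": [rx, ry, rz]}, ...]. A call has 1 to 10 rows; each row is the pose to reach, as a shift and turn from the pose commanded when the call began, along the tool's axes at that moment; what a row does not reach only later rows make up. A row lasts 1/8 s, in which the tool goes at most 62.5 mm and 10.7 degrees, less where a joint would pass 70% of its speed; a pose out of reach is approached as far as the arm can. A call with a gripper value outside its range is refused whole. The fingers move at their own pace and stop on an object; the grip force is fixed at half the most. Time passes only in rows, so rows that repeat a pose let the fingers close. It gives the time, the measured TCP pose, the force, the opening and the grip force at its end, in the units of the state.
- arm.read_state(): the state, without advancing time (a new reading comes with each control period).
- imaging.get_image(name): name is "scene" or "top" or "wrist"; returns a dict with "frame" (384x512x3 uint8, red, green, blue), "fx", "fy", "cx", "cy" (pixels), "k1" (the pictures are not rectified: a ray, as slopes to the right and down, at radius r is drawn at 1 + k1 r^2 times it, then the intrinsics apply), "extrinsics" (4x4, takes a point from world to camera coordinates); the wrist camera has in their place "T_tool_cam" (4x4, takes a point from camera to tool coordinates, whose origin is the TCP and whose axes are the flange's). Camera axes: x right, y down, z forward; pixel columns grow to the right and rows downward; lengths in mm; the calibration is good to about 2 mm. A picture is of the moment at which its call begins: read the wrist's pose just before it. There is no depth.
- job.job_done(): hands the job in; it is judged then, once.
Trained networks look in a picture, given as the dict that the camera call returned (one of the last four; its "shot" number tells which), for a name from the list of things; names that differ only in an ending like _2 or _b are one class to them, and where a whole thing is asked for, a point or a joint stands for the part that bears it (a point fixed in the world has none). Each returns a list of dicts, best first, with "score" (0 to 1); they miss things now and then, are a little off and sometimes report something else, mostly with a low value. They report only what shows in the picture. A call takes as long as a camera call. They do not tell look-alikes from the thing itself.
- models.spot_in(picture, query): "rect" ([left, top, right, bottom] in pixels, round what is visible of it).
- models.tip_of(picture, query): "pixel" ([column, row] in pixels: a listed point, or the origin of a listed thing).
The state is a dict: "clock": time; "joints": joint angles; "joint_vel": joint speeds; "joint_efforts": joint torques, N m; "position": TCP position; "ee_rot": TCP orientation; "contact_force": force on the tool from outside, world axes, zero at the start; "wrist_torque": the same for the moment, N m; "gripper_width": finger opening in mm; "grasp_force": force on a finger pad.
Only numpy, scipy, OpenCV 4.12 (cv2) and the standard library are available. Lean on these libraries where they do the work, as an engineer would, in place of code of your own. Each camera call takes 0.05 s, during which the arm holds its last target. There are 200 camera calls.

## Working session

There is one attempt and no reset: what is moved stays moved. The work goes in short steps, Python scripts to look and compute and a tool call to move; the robot and the scene stay as the last step left them, time stands still between calls to the robot, and variables do not carry over. Pictures are saved under pics/ and viewed, at most 10 in all, crops included, and the job is handed in when it is done.

Besides the shell and the picture viewer there is one more tool, called after "Emit:" as a command line: name --argument value ..., lists and objects as JSON in quotes. arm_command: Moves the arm, as the interface text tells. Its arguments: {"type":"object","properties":{"rows":{"type":"array"}},"required":["rows"]}

```bash
mkdir -p pics; ls
cat > h.py <<'E'
import numpy as np, cv2
from scipy.spatial.transform import Rotation as R
from bench import arm, imaging, job, models
def ray(p,px,T=None):
    u=np.array([(px[0]-p["cx"])/p["fx"],(px[1]-p["cy"])/p["fy"]]); v=u.copy()
    for _ in range(20): v=u/(1+p["k1"]*(v@v))
    d=np.array([v[0],v[1],1.])
    C=np.linalg.inv(np.array(p["extrinsics"])) if T is None else T
    return C[:3,3],C[:3,:3]@d
def at_z(p,px,z,T=None):
    o,d=ray(p,px,T); return o+d*(z-o[2])/d[2]
def tri(rays):
    A=np.zeros((3,3));b=np.zeros(3)
    for o,d in rays:
        d=d/np.linalg.norm(d);M=np.eye(3)-np.outer(d,d);A+=M;b+=M@o
    return np.linalg.solve(A,b)
def wristT(s,p):
    T=np.eye(4);T[:3,:3]=R.from_quat(s["ee_rot"]).as_matrix();T[:3,3]=s["position"]
    return T@np.array(p["T_tool_cam"])
def proj(p,X,T=None):
    E=np.array(p["extrinsics"]) if T is None else np.linalg.inv(T)
    c=E[:3,:3]@np.asarray(X,float)+E[:3,3];v=c[:2]/c[2];v=v*(1+p["k1"]*(v@v))
    return np.array([v[0]*p["fx"]+p["cx"],v[1]*p["fy"]+p["cy"]])
def save(n,f): cv2.imwrite("pics/"+n,cv2.cvtColor(np.ascontiguousarray(f),cv2.COLOR_RGB2BGR))
E
cat > a.py <<'E'
from h import *
P={}
for c in ("scene","top"):
    p=imaging.get_image(c); P[c]=p; save(c+"0.png",p["frame"])
    print(c,np.linalg.inv(np.array(p["extrinsics"]))[:3,3].round(),p["fx"],p["k1"])
    for q in ("guard_grip","guard_hinge","lock_pin","free_hole","punch_a","spool","tape","press","punch_block"):
        print(q,[(round(t["score"],2),np.round(t["pixel"],1).tolist()) for t in models.tip_of(p,q)[:4]],end=" ")
        if q in("lock_pin","free_hole"):print([(round(t["score"],2),np.round(t["rect"]).tolist()) for t in models.spot_in(p,q)[:4]],end="")
        print()
save("both0.png",cv2.resize(np.vstack([P["scene"]["frame"],P["top"]["frame"]]),None,fx=.78,fy=.78) if 0 else P["top"]["frame"])
s=arm.read_state();print(s)
E
python3 a.py
```

```text
pics
scene [  62. -935.  817.] 461.5588451838847 -0.07648669655618025
guard_grip [(0.82, [234.1, 154.7])] 
guard_hinge [(0.7, [216.3, 143.6])] 
lock_pin [(0.73, [224.6, 229.0]), (0.72, [261.7, 224.0]), (0.65, [295.0, 228.8])] [(0.78, [214.0, 201.0, 230.0, 230.0]), (0.69, [253.0, 194.0, 268.0, 224.0]), (0.6, [243.0, 171.0, 248.0, 187.0]), (0.49, [288.0, 180.0, 298.0, 203.0])]
free_hole [(0.45, [292.5, 250.3])] [(0.17, [219.0, 149.0, 256.0, 196.0])]
punch_a [(0.66, [233.4, 157.5])] 
spool [(0.9, [232.6, 252.5])] 
tape [(0.81, [187.1, 175.4])] 
press [(0.66, [247.6, 181.6])] 
punch_block [(0.94, [310.4, 284.6])] 
top [ 339.    7. 1018.] 357.5886023762756 -0.07474141998695939
guard_grip [(0.68, [181.9, 195.6]), (0.51, [339.0, 187.8])] 
guard_hinge [(0.57, [134.3, 196.2])] 
lock_pin [(0.58, [262.0, 171.1]), (0.53, [240.5, 165.2]), (0.51, [217.4, 198.8]), (0.44, [252.3, 198.4])] [(0.64, [208.0, 191.0, 217.0, 200.0]), (0.61, [242.0, 230.0, 252.0, 237.0]), (0.61, [260.0, 156.0, 273.0, 173.0]), (0.52, [234.0, 149.0, 243.0, 161.0])]
free_hole [] []
punch_a [(0.71, [132.5, 243.5]), (0.68, [319.
[... 261 characters left out ...]
nts': array([ 1.55458575e+00,  3.84725985e-01,  7.90439524e-03, -2.17377485e-05,
       -1.19398826e+00, -2.58600300e-01]), 'joint_vel': array([ 0.00019708,  0.00063183, -0.00081008, -0.00028979, -0.00034645,
       -0.00120577]), 'joint_efforts': array([-2.32872762e-04, -3.92097652e+01,  1.88617212e+01,  4.19057831e+00,
       -3.48699014e-04,  6.92414744e-06]), 'position': array([169.56665594, 601.54067425, 206.69486967]), 'ee_rot': array([ 9.90574169e-01, -1.36977431e-01, -9.21463955e-06,  7.93459481e-06]), 'contact_force': array([-0.44544424,  0.57023388, -0.39359885]), 'wrist_torque': array([ 0.00114645, -0.02698108,  0.03391201]), 'grasp_force': 0.0, 'gripper_width': 85.31608266471824}
```

Run:
```python
import cv2
a=cv2.imread("pics/scene0.png");b=cv2.imread("pics/top0.png")
cv2.imwrite("pics/s1.png",cv2.resize(a[110:320,130:410],None,fx=2.85,fy=2.85,interpolation=3))
cv2.imwrite("pics/t1.png",cv2.resize(b[110:290,100:400],None,fx=2.66,fy=2.66,interpolation=3))
```

```text
(no output)
```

View pics/s1.png

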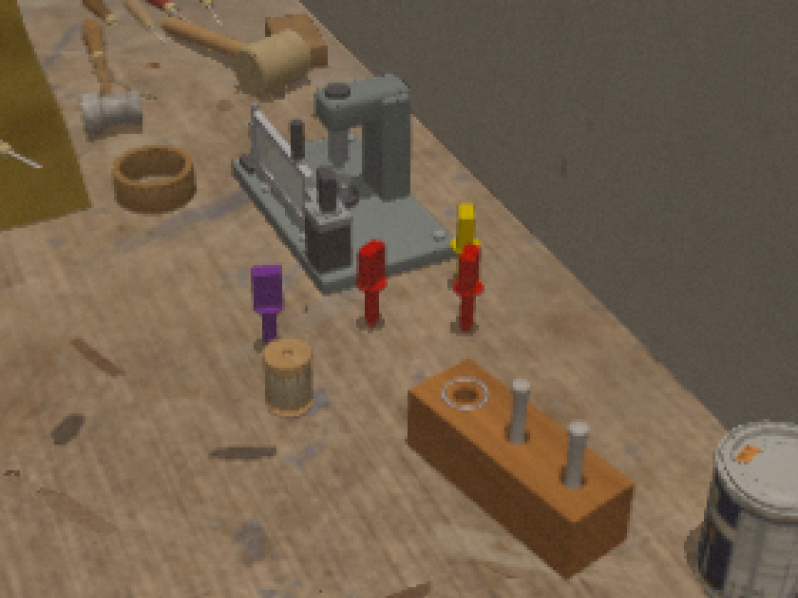

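View pics/t1.png

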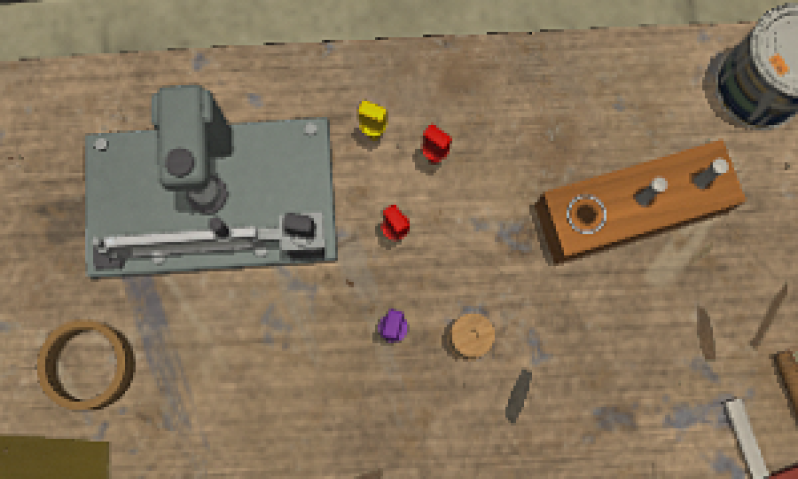

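```bash
cat > b.py <<'E'
from h import *
s=imaging.get_image("scene");t=imaging.get_image("top")
S=lambda x,y:(130+x/2.85,110+y/2.85)
T=lambda x,y:(100+x/2.66,110+y/2.66)
pr=lambda n,v:print(n,np.round(v,1))
pr("pintop tri",tri([ray(s,S(327,172)),ray(t,T(299,222))]))
pr("pintop top z130",at_z(t,T(299,222),130)); pr("pintop scene z130",at_z(s,S(327,172),130))
pr("post top z150 t",at_z(t,T(217,224),150)); pr("post s",at_z(s,S(297,123),150))
pr("guard_grip s net z128",at_z(s,(234.1,154.7),128));pr("t",at_z(t,(181.9,195.6),128))
pr("hinge t",at_z(t,(134.3,196.2),128));pr("hinge s",at_z(s,(216.3,143.6),128))
pr("hole t",at_z(t,T(587,214),66));pr("hole s",at_z(s,S(465,393),66))
for a in [(540,195),(723,141),(745,203),(562,261)]:pr("blk",at_z(t,T(*a),66))
for a in [(85,275),(337,262),(329,119),(85,134)]:pr("base",at_z(t,T(*a),20))
for a in [(658,184),(719,166)]:pr("punchtop",at_z(t,T(*a),121))
for a in [(471,330)]:pr("spool",at_z(t,T(*a),59))
for a in [(85,365)]:pr("tape",at_z(t,T(*a),38))
for a in [(397,213),(395,317),(371,108),(437,134)]:pr("decoy",at_z(t,T(*a),97))
st=arm.read_state()
print(R.from_quat(st["ee_rot"]).as_matrix().round(3))
w=imaging.get_image("wrist");print(np.array(w["T_tool_cam"]).round(3),w["fx"])
E
python3 b.py
```

```text
pintop tri [527.9  82.  130.3]
pintop top z130 [526.7  82.4 130. ]
pintop scene z130 [529.6  82.4 130. ]
post top z150 t [528.2 157.1 150. ]
post s [530.1 154.  150. ]
guard_grip s net z128 [541.3 181.5 128. ]
t [529.3 160.3 128. ]
hinge t [540. 282. 128.]
hinge s [520.8 271.7 128. ]
hole t [ 519.1 -206.6   66. ]
hole s [ 522.1 -205.9   66. ]
blk [ 543.8 -161.    66. ]
blk [ 582.4 -361.    66. ]
blk [ 514.2 -372.7   66. ]
blk [ 473.3 -174.4   66. ]
base [515.4 324.   20. ]
base [502.8  55.   20. ]
base [661.5  49.9  20. ]
base [672.  318.7  20. ]
punchtop [ 531.4 -267.9  121. ]
punchtop [ 543.5 -331.3  121. ]
spool [413.9 -74.9  59. ]
tape [418.7 322.   38. ]
decoy [533.1 -12.   97. ]
decoy [4.308e+02 2.000e-01 9.700e+01]
decoy [643.9   3.3  97. ]
decoy [610.  -60.2  97. ]
[[ 0.962 -0.271 -0.   ]
 [-0.271 -0.962 -0.   ]
 [ 0.     0.    -1.   ]]
[[-1.00000e-03 -9.62000e-01 -2.72000e-01  6.76060e+01]
 [ 1.00000e+00 -1.00000e-03 -1.00000e-03 -8.68000e-01]
 [ 0.00000e+00 -2.72000e-01  9.62000e-01 -1.67765e+02]
 [ 0.00000e+00  0.00000e+00  0.00000e+00  1.00000e+00]] 272.4743592072123
```

Steel pin: dark head in the latch at scene (245,177) / top (212,194). Look-alikes: red (260,204) and (295,207), yellow (293,188), purple (224,211). All of those are painted and stand on the bench, so the one in the latch is meant. I'm moving above it for the close look.

Emit:
arm_command --rows '[{"grip": 1,"linear": [243,201,0],"rot": [0,0,0.67]},{"grip": 1,"linear": [243,201,0],"rot": [0,0,0.67]},{"grip": 1,"linear": [243,201,0],"rot": [0,0,0.67]},{"grip": 1,"linear": [243,201,0],"rot": [0,0,0.67]},{"grip": 1,"linear": [486,403,2],"rot": [0,0,1.34]},{"grip": 1,"linear": [486,403,2],"rot": [0,0,1.34]},{"grip": 1,"linear": [486,403,2],"rot": [0,0,1.34]},{"grip": 1,"linear": [486,403,2],"rot": [0,0,1.34]},{"grip": 1,"linear": [486,403,2],"rot": [0,0,1.34]},{"grip": 1,"linear": [486,403,2],"rot": [0,0,1.34]}]'

```text
clock: 2.6
position: [525.4, 85.2, 205.1]
ee_rot: [-0.691, 0.722, -0.0, 0.0]
contact_force: [0.3, 1.4, -0.5]
gripper_width: 85.4
grasp_force: 0.0
```

```bash
cat > c.py <<'E'
from h import *
s=arm.read_state();w=imaging.get_image("wrist");T=wristT(s,w)
np.save("T.npy",T)
m=R.from_quat(s["ee_rot"]).as_matrix();print(s["position"].round(1),m.round(3).tolist(),s["joints"].round(2))
for q in ("lock_pin","guard_grip"):
    print(q,[(round(t["score"],2),np.round(t["pixel"],1).tolist()) for t in models.tip_of(w,q)[:3]],[(round(t["score"],2),np.round(t["rect"]).tolist()) for t in models.spot_in(w,q)[:3]])
print("expected pintop",proj(w,(528,82,130),T).round(1),"flange",proj(w,(528,82,89),T).round(1))
save("w1.png",w["frame"]);save("w1v.png",cv2.resize(w["frame"],None,fx=1.55,fy=1.55,interpolation=3))
import pickle;pickle.dump((s,{k:w[k] for k in w},T),open("w1.pkl","wb"))
E
python3 c.py
```

```text
[525.4  85.2 205.1] [[-0.044, -0.999, 0.001], [-0.999, 0.044, 0.0], [-0.0, -0.001, -1.0]] [ 0.47  0.23 -0.22  0.   -1.12 -0.51]
lock_pin [(0.77, [249.7, 90.3]), (0.7, [254.5, 165.8]), (0.67, [329.7, 95.9])] [(0.94, [145.0, 11.0, 186.0, 55.0]), (0.87, [234.0, 71.0, 262.0, 99.0]), (0.75, [326.0, 84.0, 365.0, 114.0])]
guard_grip [(0.85, [250.9, 258.4])] [(0.6, [237.0, 157.0, 269.0, 315.0])]
expected pintop [250.6 184.3] flange [251.1 174.4]
```

View pics/w1v.png

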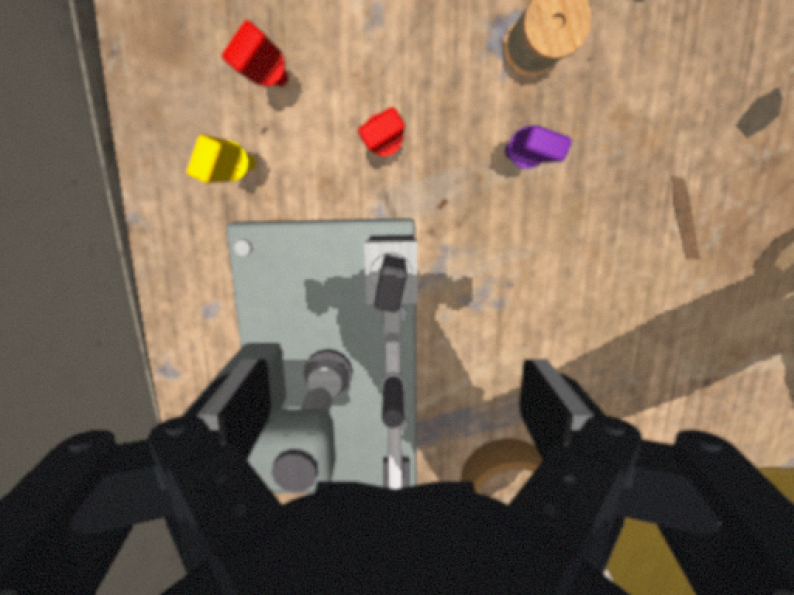

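Run:
```python
import cv2
a=cv2.imread("pics/w1.png")
cv2.imwrite("pics/w1c.png",cv2.resize(a[150:290,225:285],None,fx=4.2,fy=4.2,interpolation=2))
```

```text
(no output)
```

View pics/w1c.png

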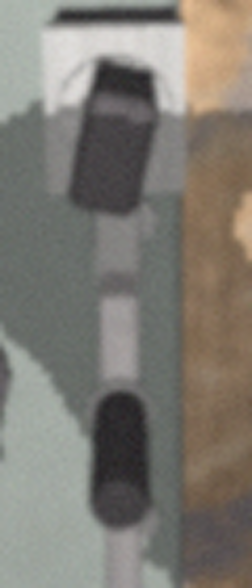

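The dark-headed steel pin is confirmed: its top face is centred near wrist pixel (252,187), turned about 12 degrees, and the post top is at (253,270). Next I work out the move.

Run:
```python
import pickle
from h import *
s,w,T=pickle.load(open("w1.pkl","rb"))
C=lambda x,y:(225+x/4.2,150+y/4.2)
c=[at_z(w,C(*a),130,T) for a in [(93,97),(158,105),(135,213),(70,200)]]
print(np.round(c,1));m=np.mean(c,0);print("pin",m.round(1))
ax=(c[2]+c[3]-c[0]-c[1])[:2];a=np.arctan2(ax[1],ax[0]);print("long axis deg",np.degrees(a))
p=at_z(w,C(119,503),150,T);print("post",p.round(1))
t=R.from_quat(s["ee_rot"]).as_matrix()
print("shift tool",(t.T@(np.array([m[0],m[1],95])-s["position"])).round(1))
x=np.degrees(np.arctan2(t[1,0],t[0,0]));print("toolx yaw",x, "target",np.degrees(a)-180)
```

```text
[[530.7  71.3 130. ]
 [516.7  73.7 130. ]
 [522.7  98.2 130. ]
 [537.   94.5 130. ]]
pin [526.8  84.4 130. ]
long axis deg 75.46803718379869
post [529. 159. 150.]
shift tool [  0.8  -1.2 110.1]
toolx yaw -92.50593269098769 target -104.53196281620131
```

Emit:
arm_command --rows '[{"grip": 1,"linear": [2,-1.5,30],"rot": [0,0,0.21]},{"grip": 1,"linear": [2,-1.5,60],"rot": [0,0,0.21]},{"grip": 1,"linear": [2,-1.5,90],"rot": [0,0,0.21]},{"grip": 1,"linear": [2,-1.5,110],"rot": [0,0,0.21]},{"grip": 1,"linear": [2,-1.5,110],"rot": [0,0,0.21]},{"grip": 0.4,"linear": [2,-1.5,110],"rot": [0,0,0.21]},{"grip": 0,"linear": [2,-1.5,110],"rot": [0,0,0.21]},{"grip": 0,"linear": [2,-1.5,110],"rot": [0,0,0.21]},{"grip": 0,"linear": [2,-1.5,110],"rot": [0,0,0.21]},{"grip": 0,"linear": [2,-1.5,110],"rot": [0,0,0.21]}]'

```text
clock: 4.1
position: [526.3, 85.0, 95.4]
ee_rot: [-0.612, 0.791, -0.0, 0.001]
contact_force: [-0.4, 0.1, 1.9]
gripper_width: 14.3
grasp_force: 60.4
```

Emit:
arm_command --rows '[{"grip": 0,"linear": [0,0,0],"rot": [0,0,0]},{"grip": 0,"linear": [0,0,0],"rot": [0,0,0]},{"grip": 0,"linear": [0,0,0],"rot": [0,0,0]}]'

```text
clock: 4.47
position: [526.3, 85.1, 95.3]
ee_rot: [-0.612, 0.791, -0.0, 0.001]
contact_force: [-0.4, -0.8, 5.6]
gripper_width: 13.9
grasp_force: 60.8
```

Emit:
arm_command --rows '[{"grip": 0,"linear": [0,0,-5],"rot": [0,0,0]},{"grip": 0,"linear": [0,0,-15],"rot": [0,0,0]},{"grip": 0,"linear": [0,0,-30],"rot": [0,0,0]},{"grip": 0,"linear": [0,0,-50],"rot": [0,0,0]},{"grip": 0,"linear": [0,0,-70],"rot": [0,0,0]},{"grip": 0,"linear": [0,0,-90],"rot": [0,0,0]},{"grip": 0,"linear": [0,0,-105],"rot": [0,0,0]},{"grip": 0,"linear": [0,0,-105],"rot": [0,0,0]}]'

```text
clock: 5.48
position: [526.4, 85.3, 201.3]
ee_rot: [-0.612, 0.791, -0.0, 0.002]
contact_force: [0.4, -0.5, -2.0]
gripper_width: 14.1
grasp_force: 60.0
```

Emit:
arm_command --rows '[{"grip": 0,"linear": [30,-7,0],"rot": [0,0,0]},{"grip": 0,"linear": [75,-17,0],"rot": [0,0,0]},{"grip": 0,"linear": [120,-28,0],"rot": [0,0,0]},{"grip": 0,"linear": [165,-38,0],"rot": [0,0,0]},{"grip": 0,"linear": [205,-48,0],"rot": [0,0,0]},{"grip": 0,"linear": [229,-53,0],"rot": [0,0,0]},{"grip": 0,"linear": [229,-53,0],"rot": [0,0,0]},{"grip": 0,"linear": [229,-53,0],"rot": [0,0,0]}]'

```text
clock: 6.48
position: [519.2, -149.6, 199.1]
ee_rot: [-0.612, 0.791, 0.001, -0.0]
contact_force: [-0.8, 0.3, -1.2]
gripper_width: 14.0
grasp_force: 60.0
```

```bash
cat > d.py <<'E'
from h import *
import pickle
s=arm.read_state();w=imaging.get_image("wrist");T=wristT(s,w);c=imaging.get_image("scene");t=imaging.get_image("top")
pickle.dump((s,w,T,c,t),open("w2.pkl","wb"))
print(s["position"].round(1),R.from_quat(s["ee_rot"]).as_matrix().round(3).tolist(),s["gripper_width"])
for n,p in (("w",w),("s",c),("t",t)):
  for q in ("lock_pin","free_hole"):
    print(n,q,[(round(k["score"],2),np.round(k["pixel"],1).tolist()) for k in models.tip_of(p,q)[:3]])
x=s["position"];tip=x-[0,0,62]
print("exp tip: w",proj(w,tip,T),"s",proj(c,tip),"t",proj(t,tip))
h=(520.5,-206,66);print("exp hole w",proj(w,h,T),"s",proj(c,h))
a=cv2.resize(w["frame"][100:340,150:390],(560,560),interpolation=2)
u,v=np.round(proj(c,tip)).astype(int);print("crop s",u-35,v-80)
b=cv2.resize(c["frame"][v-80:v+60,u-35:u+25],(240,560),interpolation=2)
save("w2.png",np.hstack([a,b]))
E
python3 d.py
```

```text
[ 519.2 -149.6  199.1] [[-0.251, -0.968, -0.001], [-0.968, 0.251, 0.0], [-0.0, 0.001, -1.0]] 14.039308776620212
w lock_pin [(0.81, [207.8, 236.8]), (0.77, [341.2, 247.7]), (0.68, [250.6, 191.5])]
w free_hole [(0.82, [239.7, 123.7])]
s lock_pin [(0.79, [283.2, 212.8]), (0.69, [223.5, 231.2]), (0.6, [257.9, 223.5])]
s free_hole [(0.6, [291.9, 247.1])]
t lock_pin [(0.55, [304.6, 185.9])]
t free_hole [(0.4, [319.0, 190.6])]
exp tip: w [253.10846376 191.81557531] s [281.55643483 212.85547231] t [303.96268257 186.8225563 ]
exp hole w [238.77613182 124.97537046] s [292.62007195 248.11529324]
crop s 247 133
```

View pics/w2.png

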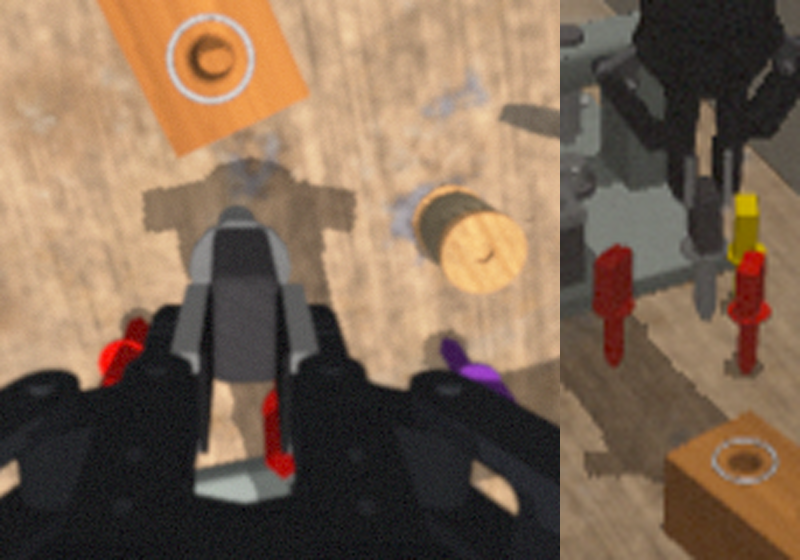

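Run:
```python
import pickle
from h import *
s,w,T,c,t=pickle.load(open("w2.pkl","rb"))
z=s["position"][2]-62
f=lambda p,px,zz,T=None:at_z(p,px,zz,T)[:2].round(1)
for n,h,k in(("w hand",(240.4,124.9),(252.9,191)),("w net",(239.7,123.7),(250.6,191.5))):
    print(n,f(w,h,66,T),f(w,k,z,T))
print("s hand",f(c,(247+(744-560)/4,133+461/4),66),f(c,(283.2,212.),z)); print("s net",f(c,(291.9,247.1),66),f(c,(283.2,212.8),z))
print("t net",f(t,(319,190.6),66),f(t,(304.6,185.9),z))
```

```text
w hand [ 518.8 -205.6] [ 519.2 -150.4]
w net [ 519.2 -207. ] [ 521.2 -150.5]
s hand [ 521.1 -206.9] [ 524.5 -148.4]
s net [ 520.8 -201.9] [ 522.9 -151.3]
t net [ 519.2 -201.9] [ 521.4 -151.5]
```

Emit:
arm_command --rows '[{"grip": 0,"linear": [20,-5,0],"rot": [0,0,0]},{"grip": 0,"linear": [45,-11,0],"rot": [0,0,0]},{"grip": 0,"linear": [54,-12.7,10],"rot": [0,0,0]},{"grip": 0,"linear": [54,-12.7,25],"rot": [0,0,0]},{"grip": 0,"linear": [54,-12.7,45],"rot": [0,0,0]},{"grip": 0,"linear": [54,-12.7,59],"rot": [0,0,0]},{"grip": 0,"linear": [54,-12.7,59],"rot": [0,0,0]},{"grip": 0,"linear": [54,-12.7,59],"rot": [0,0,0]}]'

```text
clock: 7.92
position: [518.8, -205.4, 141.2]
ee_rot: [-0.612, 0.791, -0.0, 0.0]
contact_force: [0.2, -0.4, -1.1]
gripper_width: 14.1
grasp_force: 59.9
```

```bash
cat > e.py <<'E'
from h import *
import pickle
s=arm.read_state();w=imaging.get_image("wrist");T=wristT(s,w);c=imaging.get_image("scene")
pickle.dump((s,w,T,c),open("w3.pkl","wb"))
print(s["position"].round(1),s["contact_force"].round(1))
a=cv2.resize(w["frame"][140:260,190:310],(560,560),interpolation=2)
u,v=np.round(proj(c,(519.5,-206,66))).astype(int);print("crop s",u-20,v-50)
b=cv2.resize(c["frame"][v-50:v+20,u-15:u+15],(240,560),interpolation=2)
save("w3.png",np.hstack([a,b]))
E
python3 e.py
```

```text
[ 518.8 -205.4  141.2] [ 0.2 -0.4 -1.1]
crop s 272 198
```

View pics/w3.png

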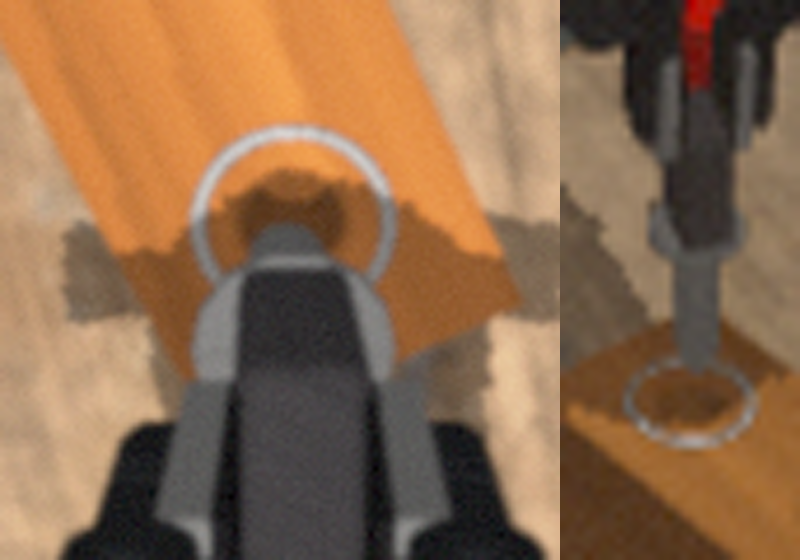

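Run:
```python
import pickle
from h import *
s,w,T,c=pickle.load(open("w3.pkl","rb"))
C=lambda x,y:(190+x/4.667,140+y/4.667)
# ring fit: left(192,222) right(398,222) top(295,127)
top=at_z(w,C(295,130),67.5,T);l=at_z(w,C(195,222),67.5,T);r=at_z(w,C(395,222),67.5,T)
print(top.round(1),l.round(1),r.round(1),np.linalg.norm((l-r)[:2]))
x=R.from_quat(s["ee_rot"]).as_matrix()[:,0]
print("hole from top edge",(top-x*19.7).round(1),"mid",((l+r)/2).round(1))
z=s["position"][2]-62
print("foot front edge",at_z(w,C(286,223),z,T).round(1),"minus 5:",(at_z(w,C(286,223),z,T)-x*5).round(1))
```

```text
[ 514.1 -223.8   67.5] [ 537.8 -211.    67.5] [ 499.7 -201.1   67.5] 39.41326213835343
hole from top edge [ 519.  -204.8   67.5] mid [ 518.8 -206.    67.5]
foot front edge [ 519.6 -209.4   79.2] minus 5: [ 520.8 -204.5   79.2]
```

Emit:
arm_command --rows '[{"grip": 0,"linear": [0.5,1.5,0],"rot": [0,0,0]},{"grip": 0,"linear": [0.5,1.5,8],"rot": [0,0,0]},{"grip": 0,"linear": [0.5,1.5,16],"rot": [0,0,0]},{"grip": 0,"linear": [0.5,1.5,22],"rot": [0,0,0]},{"grip": 0,"linear": [0.5,1.5,28],"rot": [0,0,0]},{"grip": 0,"linear": [0.5,1.5,28],"rot": [0,0,0]}]'

```text
clock: 8.78
position: [516.3, -205.5, 112.0]
ee_rot: [-0.612, 0.791, 0.0, -0.001]
contact_force: [0.5, 1.0, -1.1]
gripper_width: 13.9
grasp_force: 60.0
```

Emit:
arm_command --rows '[{"grip": 0,"linear": [0,0,8],"rot": [0,0,0]},{"grip": 0,"linear": [0,0,16],"rot": [0,0,0]},{"grip": 0,"linear": [0,0,24],"rot": [0,0,0]},{"grip": 0,"linear": [0,0,31],"rot": [0,0,0]},{"grip": 0,"linear": [0,0,34],"rot": [0,0,0]},{"grip": 0,"linear": [0,0,34],"rot": [0,0,0]}]'

```text
clock: 9.52
position: [516.6, -205.6, 78.5]
ee_rot: [-0.612, 0.791, 0.0, -0.0]
contact_force: [-0.0, -0.4, -1.1]
gripper_width: 14.5
grasp_force: 60.0
```

Emit:
arm_command --rows '[{"grip": 0,"linear": [0,0,1.5],"rot": [0,0,0]},{"grip": 0,"linear": [0,0,3],"rot": [0,0,0]},{"grip": 0,"linear": [0,0,3],"rot": [0,0,0]}]'

```text
clock: 9.9
position: [517.1, -205.7, 76.4]
ee_rot: [-0.612, 0.791, -0.0, 0.0]
contact_force: [-0.5, -0.5, 3.4]
gripper_width: 14.4
grasp_force: 60.4
```

Emit:
arm_command --rows '[{"grip": 0.3,"linear": [0,0,0],"rot": [0,0,0]},{"grip": 0.6,"linear": [0,0,0],"rot": [0,0,0]},{"grip": 0.6,"linear": [0,0,0],"rot": [0,0,0]},{"grip": 0.6,"linear": [0,0,0],"rot": [0,0,0]},{"grip": 0.6,"linear": [0,0,-15],"rot": [0,0,0]},{"grip": 0.6,"linear": [0,0,-45],"rot": [0,0,0]},{"grip": 0.6,"linear": [0,0,-90],"rot": [0,0,0]},{"grip": 0.6,"linear": [0,0,-130],"rot": [0,0,0]},{"grip": 0.6,"linear": [0,0,-130],"rot": [0,0,0]}]'

```text
clock: 11.02
position: [519.1, -206.2, 211.0]
ee_rot: [-0.612, 0.791, -0.004, 0.003]
contact_force: [-0.2, -0.0, -0.7]
gripper_width: 51.2
grasp_force: 0.0
```

Run:
```python
from h import *
s=arm.read_state();w=imaging.get_image("wrist");T=wristT(s,w);c=imaging.get_image("scene")
print(s["position"].round(1),s["ee_rot"].round(4))
a=cv2.resize(w["frame"][100:280,170:350],(540,540),interpolation=2)
u,v=np.round(proj(c,(519,-206,66))).astype(int)
b=cv2.resize(c["frame"][v-35:v+25,u-15:u+15],(260,520),interpolation=2);b=np.pad(b,((0,20),(0,0),(0,0)))
print("home head top exp: w",(proj(w,(519,-205.5,111),T)-[170,100])*3,"s",(proj(c,(519,-205.5,111))-[u-15,v-35])*8.67+[540,0])
save("w4.png",np.hstack([a,b]))
```

```text
[ 519.1 -206.2  211. ] [-0.6121  0.7908 -0.0038  0.0032]
home head top exp: w [253.56155527 245.43994839] s [675.7023642  181.94491738]
```

View pics/w4.png

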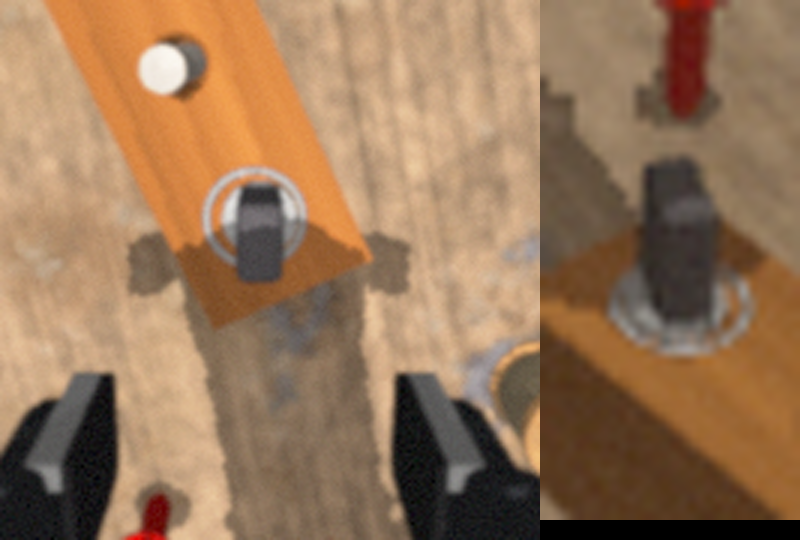

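Emit:
arm_command --rows '[{"grip": 0.6,"linear": [-50,11,3],"rot": [0,0,0.1]},{"grip": 0.6,"linear": [-105,24,5],"rot": [0,0,0.2]},{"grip": 0.6,"linear": [-160,36,8],"rot": [0,0,0.3]},{"grip": 0.6,"linear": [-215,49,10],"rot": [0,0,0.4]},{"grip": 0.6,"linear": [-270,62,10],"rot": [0,0,0.53]},{"grip": 0.6,"linear": [-320,73,10],"rot": [0,0,0.53]},{"grip": 0.6,"linear": [-355,81,10],"rot": [0,0,0.53]},{"grip": 0.6,"linear": [-355,81,10],"rot": [0,0,0.53]},{"grip": 0.6,"linear": [-355,81,10],"rot": [0,0,0.53]}]'

```text
clock: 12.25
position: [526.8, 157.8, 194.8]
ee_rot: [-0.383, 0.924, -0.0, -0.001]
contact_force: [0.4, -0.1, 0.6]
gripper_width: 51.2
grasp_force: 0.0
```

Run:
```python
from h import *
s=arm.read_state();w=imaging.get_image("wrist");T=wristT(s,w)
t=R.from_quat(s["ee_rot"]).as_matrix();print(s["position"].round(1),t.round(3).tolist(),s["joints"].round(2))
for q,z in(("guard_grip",128),("guard_hinge",128)):
  for k in models.tip_of(w,q)[:2]: print(q,k["score"],k["pixel"],at_z(w,k["pixel"],z,T).round(1))
print("exp post top",(proj(w,(529,158,150),T)-[130,120])*2.5,"bottom",(proj(w,(529,158,106),T)-[130,120])*2.5)
save("w5.png",cv2.resize(w["frame"][120:340,130:390],None,fx=2.5,fy=2.5,interpolation=2))
```

```text
[526.8 157.8 194.8] [[-0.706, -0.708, -0.002], [-0.708, 0.706, -0.001], [0.002, 0.001, -1.0]] [ 0.59  0.27 -0.19 -0.   -1.11 -1.37]
guard_grip 0.63 [252.3, 196.0] [530.3 160.6 128. ]
exp post top [302.5271801  201.51012658] bottom [303.64080493 166.58925558]
```

View pics/w5.png

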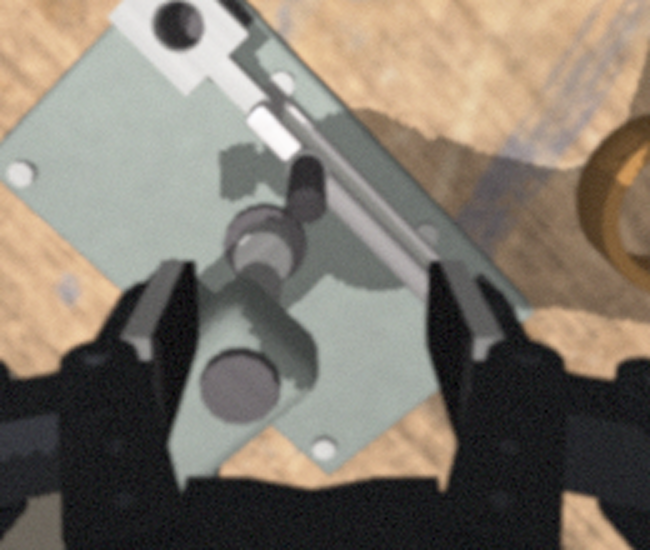

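Run:
```python
from h import *
s=arm.read_state();w=imaging.get_image("wrist");T=wristT(s,w);t=R.from_quat(s["ee_rot"]).as_matrix()
P=np.array([529.5,159,0])
for n,px,z in(("disc c",(240,385),160),("disc r",(278,385),160),("head edge near",(317,350),150),("head edge lower",(300,320),130),("ram end",(262,250),90),("anvil",(265,235),50),("posttop",(309,205),150),("post bottom",(304,170),106)):
    v=at_z(w,(130+px[0]/2.5,120+px[1]/2.5),z,T);d=t.T@((v-P)*[1,1,0]);print(n,v.round(0),"rel post tool x,y",d[:2].round(0))
print("shift", (t.T@(np.array([529.5,159,109])-s["position"])).round(1))
```

```text
disc c [589. 187. 160.] rel post tool x,y [-62. -23.]
disc r [580. 196. 160.] rel post tool x,y [-62. -10.]
head edge near [565. 200. 150.] rel post tool x,y [-54.   4.]
head edge lower [569. 195. 130.] rel post tool x,y [-53.  -3.]
ram end [572. 174.  90.] rel post tool x,y [-41. -19.]
anvil [579. 179.  50.] rel post tool x,y [-49. -21.]
posttop [529. 160. 150.] rel post tool x,y [-0.  1.]
post bottom [531. 159. 106.] rel post tool x,y [-1. -1.]
shift [-2.9 -0.3 86.5]
```

Emit:
arm_command --rows '[{"grip": 0.6,"linear": [-3,0,20],"rot": [0,0,0]},{"grip": 0.6,"linear": [-3,0,45],"rot": [0,0,0]},{"grip": 0.6,"linear": [-3,0,70],"rot": [0,0,0]},{"grip": 0.6,"linear": [-3,0,85],"rot": [0,0,0]},{"grip": 0.6,"linear": [-3,0,85],"rot": [0,0,0]},{"grip": 0,"linear": [-3,0,85],"rot": [0,0,0]},{"grip": 0,"linear": [-3,0,85],"rot": [0,0,0]},{"grip": 0,"linear": [-3,0,85],"rot": [0,0,0]},{"grip": 0,"linear": [-3,0,85],"rot": [0,0,0]},{"grip": 0,"linear": [-3,0,85],"rot": [0,0,0]}]'

```text
clock: 13.7
position: [530.4, 160.2, 112.0]
ee_rot: [-0.384, 0.923, -0.0, 0.001]
contact_force: [0.8, -3.8, 4.4]
gripper_width: 11.1
grasp_force: 58.8
```

Emit:
arm_command --rows '[{"grip": 0,"linear": [6.3,7.5,0],"rot": [0,0,0.079]},{"grip": 0,"linear": [12.1,15.4,0],"rot": [0,0,0.157]},{"grip": 0,"linear": [17.2,23.8,0],"rot": [0,0,0.236]},{"grip": 0,"linear": [21.7,32.6,0],"rot": [0,0,0.314]},{"grip": 0,"linear": [25.5,41.7,0],"rot": [0,0,0.393]},{"grip": 0,"linear": [28.4,51,0],"rot": [0,0,0.471]},{"grip": 0,"linear": [30.7,60.6,0],"rot": [0,0,0.55]},{"grip": 0,"linear": [32.2,70.3,0],"rot": [0,0,0.628]},{"grip": 0,"linear": [33,80.1,0],"rot": [0,0,0.707]},{"grip": 0,"linear": [33,89.8,0],"rot": [0,0,0.785]}]'

```text
clock: 14.95
position: [442.6, 200.0, 112.0]
ee_rot: [0.0, 1.0, -0.0, 0.0]
contact_force: [-0.4, -5.0, 6.9]
gripper_width: 11.1
grasp_force: 59.2
```

Emit:
arm_command --rows '[{"grip": 0,"linear": [0,0,0],"rot": [0,0,0]},{"grip": 0,"linear": [0,0,0],"rot": [0,0,0]},{"grip": 0,"linear": [0,0,0],"rot": [0,0,0]},{"grip": 0,"linear": [0,0,0],"rot": [0,0,0]}]'

```text
clock: 15.45
position: [442.7, 199.9, 112.0]
ee_rot: [-0.001, 1.0, -0.0, 0.0]
contact_force: [-0.6, -4.9, 8.8]
gripper_width: 11.1
grasp_force: 59.3
```

Run:
```python
from h import *
s=arm.read_state();p=s["position"];print(p.round(1),s["gripper_width"],s["contact_force"].round(1),s["joint_vel"].round(3))
# arc angle from chord: 2 asin(c/2r); and check vs hinge estimate
c=np.hypot(*(p[:2]-[530.2,159.8]));print("chord angle",np.degrees(2*np.arcsin(c/250)),"vs hinge",np.degrees(np.arctan2(534.8-p[0],284.6-p[1]))-2.3,np.hypot(534.8-p[0],284.6-p[1]))
a=imaging.get_image("scene");t=imaging.get_image("top");w=imaging.get_image("wrist")
A=cv2.resize(a["frame"][130:290,180:330],(400,427),interpolation=2);B=cv2.resize(t["frame"][130:290,110:350],(400,267),interpolation=2)
C=cv2.resize(w["frame"],(400,300))
save("f.png",np.hstack([np.pad(A,((0,140),(0,0),(0,0))),np.vstack([B,C])]))
```

```text
[442.7 199.9 112. ] 11.064029326665686 [-0.6 -4.9  8.8] [ 0.001 -0.001  0.001 -0.001 -0.    -0.   ]
chord angle 45.27070870910768 vs hinge 45.08824569674412 125.08013676820212
```

View pics/f.png

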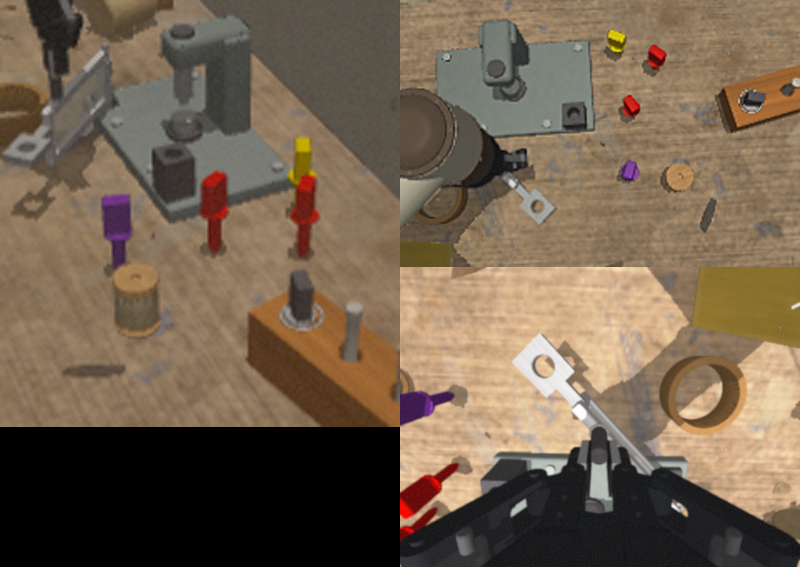

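The pictures show the guard open about 45° with the post between the pads. The pin stands home in the block, and the punches, spool and tape are where they were.

```bash
python3 -c "
from bench import job
print(job.job_done())"
```

```text
the job is handed in; nothing more can be done
None
```

The job is handed in at about 15.5 s of the 61 s: by the last pictures and readings, the steel lock pin is home and released in the empty hole, and the gripper is holding the guard open at about 45°; no verdict came back.

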